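# Dock the wax tray and line up the runner bars

### The job

Turn the empty aluminium tray end for end and slide it nose first into the docking guide until it is fully home against the stop. Then lay all the red wax runner bars that are on the bench flat in the docked tray, crosswise, and nudge them into one tidy closed-up row: the first snug against the nose wall, each next one touching the one before with no gaps, square, and every bar with one end flush against the long fence. Leave the ring patterns, gas bottle and spatula where they are.

Things in the scene. Friction and masses are not known exactly. Their poses are not given: they have to be found in the camera images.
- dock: Docking guide fixed on the bench; its frame is where the tray's frame comes to lie when home. The tray slides in along -y on the bench between two steel rails 114 mm apart, 12 mm high, 14 mm wide (y -122 to +20 mm), then yellow guides splayed to 140 mm (to y +60). Yellow stop bar 20 mm high, face at y -108 mm. Outside width 155 mm.
- tray: Loose tray, 0.45 kg. Origin: centre of underside; z up, -y to the nose, +y to the handle. Base plate 110 (x) by 214 (y) by 6 mm. Nose wall: inner face y -99 mm; long fence: inner face x +47 mm; both 8 mm thick, tops 24 mm up. -x side open. Blue handle plate across the tail, 150 x 12 x 42 mm high, centre y +113: too wide for the rails. Starts handle towards the dock.
- tray_nose (a point): Middle of the tray's nose edge: (0, -107, 6) mm in the tray's frame.
- tray_handle (a point): Middle of the top edge of the blue handle plate: (0, 113, 42) mm in the tray's frame; the plate is 12 mm thick, along the tray's x.
- bar1: Red wax runner bar with a brown stripe round its middle: 70 mm long, square section 24 by 24 mm, about 45 g; may be absent. Origin at its centre; x along its length (the two ends and the four long faces are alike). Starts lying on the bench.
- bar2: Red wax runner bar with a brown stripe round its middle: 70 mm long, square section 24 by 24 mm, about 45 g; may be absent. Origin at its centre; x along its length (the two ends and the four long faces are alike). Starts lying on the bench.
- bar3: Red wax runner bar with a brown stripe round its middle: 70 mm long, square section 24 by 24 mm, about 45 g; may be absent. Origin at its centre; x along its length (the two ends and the four long faces are alike). Starts lying on the bench.
- bar4: Red wax runner bar with a brown stripe round its middle: 70 mm long, square section 24 by 24 mm, about 45 g; may be absent. Origin at its centre; x along its length (the two ends and the four long faces are alike). Starts lying on the bench.
- bar5: Red wax runner bar with a brown stripe round its middle: 70 mm long, square section 24 by 24 mm, about 45 g; may be absent. Origin at its centre; x along its length (the two ends and the four long faces are alike). Starts lying on the bench.
- bar6: Red wax runner bar with a brown stripe round its middle: 70 mm long, square section 24 by 24 mm, about 45 g; may be absent. Origin at its centre; x along its length (the two ends and the four long faces are alike). Starts lying on the bench.
- ring1: Red wax ring pattern, 52 mm across, 24 mm high, with a short stem; lying on the bench, to be left alone. Origin under the ring's centre.
- ring2: A second such red wax ring pattern, to be left alone. Origin under the ring's centre.
- gas: Green gas bottle with brass torch, 76 mm across and about 245 mm high with its nozzle, standing upright, to be left alone. Origin under its centre.
- spatula: Wax spatula with wooden handle, about 200 mm long, lying on the bench, to be left alone. Origin under its middle part.
Mind the look-alikes: they are no part of the job. What is shaped like the bar2 but turquoise is not meant. What is shaped like the bar4 but blue is not meant.

How it is judged:
By the outcome, as a careful person would: the job done as asked, in the order asked, and still so for the second after the job is handed in, with the robot touching nothing.
Of bar1, bar2, bar3, bar4, bar5, bar6 only 4 to 6 are there at a start; the rules pass over those that are not, and their reading is None.
At some moment in a run one of bar1, bar2, bar3, bar4, bar5, bar6 may be knocked a few centimetres aside while the robot is not near it.
Once in a run the grip may slacken for a moment while it holds something.
It also fails if it takes over 210 s, if anything falls off the work surface, if the arm or the gripper's body presses on something with over 40 N, if the wrist force passes 120 N, or if a joint passes its speed limit or range.

### The arm

A 7-joint arm with a two-finger parallel gripper is mounted at the origin on the work surface. World frame = base frame: x ahead of the robot, y to its left, z up, the work surface at z = 0. Lengths are in m, angles in rad, forces in N, time in s.
With the tool pointing down it reaches from about 0.4 to 0.875 m from the base axis. Payload 19.3 kg.
Tool frame: the origin (TCP) lies on the centre line of the jaws, within the pads' length; the fingertips stand 19 mm ahead of it and the grasp point (between the pads) is the TCP (bot.nose_length is the distance from the TCP to the fingertips, in m); y points along the fingers, z is the direction in which the jaws open and shut, and the axes are right-handed (so a half turn about y gives the same grasp; the last joint's range is limited). The gripper opens to 85 mm and grips with 20 to 120 N. Pads are 22 mm wide; open, the fingers measure 114 mm over their backs; the gripper's body (76 mm by 85 mm) begins 54 mm behind the grasp point. The pads swing forward as they close: fully open they stand 13 mm farther back than shut.
Start: joints at [-1.282, 0.521, -0.036, 1.599, 0.021, 1.021, -0.113], TCP at [0.219, 0.585, 0.25] pointing down, gripper open.
Joint ranges: [-2.91, 2.91], [-0.3, 2.13], [-1.5, 1.42], [0.17, 2.43], [-1.26, 4.41], [0.16, 1.93], [-2.52, 2.52]. Speed limits (rad/s): [1.89, 1.89, 2.39, 2.39, 3.01, 3.01, 3.01].

### API

Orientations are given as [roll, pitch, yaw] about the fixed x, y, z axes, in that order (R = Rz(yaw) Ry(pitch) Rx(roll)).
In Python, from workcell import observe, cams, workorder, bot gives the robot as it stands. The module is installed in compiled form; this text tells all that it offers.
- The arm moves only by the tool apply_moves, never from a script. Its arguments are lists of equal length, an entry for each row: "jaw": the opening, from -1 (shut) to 1 (fully open), so that 0 is half open; "translation": the shift along the world's x, y, z in m, a list of three; "angular": the turn, a rotation vector about the world's x, y, z in degrees, a list of three. In form: {"jaw": [jaw, ...], "translation": [[x, y, z], ...], "angular": [[ax, ay, az], ...]}. A call has 1 to 5 rows; each row is the pose to reach, as a shift and turn from the pose commanded when the call began; what a row does not reach only later rows make up. A row lasts 1/10 s, in which the tool goes at most 50 mm and 8.59 degrees, less where a joint would pass 70% of its speed; a pose out of reach is approached as far as the arm can. A call with a gripper value outside its range is refused whole. The fingers move at their own pace and stop on an object; "newtons" is the grip in N (left out, the last holds). Time passes only in rows, so rows that repeat a pose let the fingers close. It gives the time, the measured TCP pose, the force and the opening at its end, in the units of the state.
- observe(): the state, without advancing time (a new reading comes with each control period).
- cams.grab_frame(name): name is "scene" or "top" or "wrist"; returns a dict with "pixels" (420x560x3 uint8, red, green, blue), "mtx" (3x3 intrinsics, pixels), "R" (3x3) and "t" (3): a world point X has camera coordinates R X + t. Camera axes: x right, y down, z forward; pixel columns grow to the right and rows downward; lengths in m; the calibration is good to about 2 mm. A picture is of the moment at which its call begins. There is no depth.
- workorder.job_done(): hands the job in, once; it reports no verdict.
The state is a dict: "clock": time; "qpos": joint angles; "qd": joint speeds; "joint_efforts": joint torques, N m; "position": TCP position; "tool_rot": TCP orientation; "force": force on the tool from outside, world axes, zero at the start; "moment": the same for the moment, N m; "grip_width": finger opening in m.
Only numpy, scipy, OpenCV 4.12 (cv2) and the standard library are available. Lean on these libraries where they do the work, as an engineer would, in place of code of your own. Each camera call takes 0.05 s, during which the arm holds its last target. There are 200 camera calls.

## Working session

There is one attempt and no reset: what is moved stays moved. The work goes in short steps, Python scripts to look and compute and a tool call to move; the robot and the scene stay as the last step left them, time stands still between calls to the robot, and variables do not carry over. Pictures are saved under pics/ and viewed, about 12 in all and at most 16, crops included, and the job is handed in when it is done.

Besides the shell and the picture viewer there is one more tool, called after "Request:" as a command line: name --argument value ..., lists and objects as JSON in quotes. apply_moves: Moves the arm, as the interface text tells. Its arguments: {"type":"object","properties":{"jaw":{"type":"array"},"translation":{"type":"array"},"angular":{"type":"array"},"newtons":{"type":"number"}},"required":["jaw","translation","angular"]}

```bash
mkdir -p pics
cat > h.py <<'E'
import numpy as np, cv2
from workcell import observe, cams, workorder, bot
def grab(n,save=None):
    f=cams.grab_frame(n)
    if save: cv2.imwrite('pics/'+save,f['pixels'][:,:,::-1])
    return f
def unproj(f,uv,z):
    uv=np.atleast_2d(np.array(uv,float)); K=f['mtx'];R=f['R'];t=f['t']
    d=(np.linalg.inv(K)@np.c_[uv,np.ones(len(uv))].T).T@R
    c=-R.T@t
    return c+d*((z-c[2])/d[:,2])[:,None]
def proj(f,X):
    X=np.atleast_2d(np.array(X,float)); p=(f['R']@X.T).T+f['t']; p=p@f['mtx'].T
    return p[:,:2]/p[:,2:]
E
python3 - <<'E'
from h import *
a=grab('scene','scene0.png');b=grab('top','top0.png')
for f in(a,b): print(f['mtx'].round(1).tolist(),(-f['R'].T@f['t']).round(3),f['R'].round(2).tolist())
s=observe();print({k:np.round(v,3).tolist() for k,v in s.items()})
E
```

```text
[[470.5, 0.0, 282.8], [0.0, 470.5, 206.7], [0.0, 0.0, 1.0]] [1.296 1.022 0.879] [[-0.79, 0.62, -0.02], [0.36, 0.42, -0.83], [-0.5, -0.66, -0.56]]
[[463.2, 0.0, 276.6], [0.0, 463.2, 211.0], [0.0, 0.0, 1.0]] [0.316 0.039 1.213] [[0.11, -0.99, 0.0], [-0.97, -0.11, -0.22], [0.22, 0.02, -0.98]]
{'clock': 0.1, 'qpos': [-1.282, 0.522, -0.036, 1.6, 0.021, 1.021, -0.113], 'qd': [0.001, -0.003, -0.001, -0.001, -0.001, 0.0, -0.0], 'joint_efforts': [0.004, -92.849, 1.984, -37.053, 0.018, 0.005, -0.0], 'position': [0.219, 0.585, 0.25], 'tool_rot': [-1.572, -0.0, -0.359], 'force': [-0.357, 0.035, -0.402], 'moment': [-0.047, 0.006, -0.097], 'grip_width': 0.085}
```

View pics/top0.png

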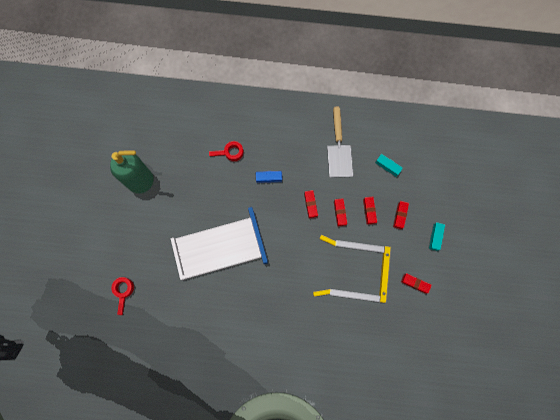

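View pics/scene0.png

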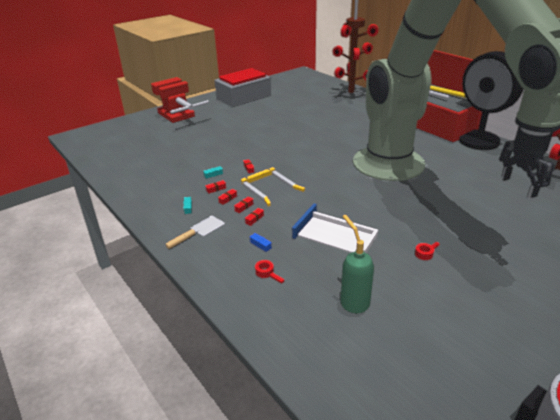

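```bash
cat >> h.py <<'E'
def boxpts(x,y,yaw,L=.070,W=.024,z0=0,z1=.024):
    c,s=np.cos(yaw),np.sin(yaw)
    return np.array([[x+c*a-s*b,y+s*a+c*b,z] for a in(-L/2,L/2) for b in(-W/2,W/2) for z in(z0,z1)])
def mom(poly_or_mask):
    m=cv2.moments(poly_or_mask); A=m['m00']
    return np.array([m['m10']/A,m['m01']/A,*np.array([m['mu20']-m['mu02'],2*m['mu11']])/A**1.5*40]),A
def bars(f,z0=0,amin=60,hsvlo=None,verbose=False):
    from scipy.optimize import least_squares
    im=f['pixels']; hsv=cv2.cvtColor(im,cv2.COLOR_RGB2HSV); H,S,V=cv2.split(hsv)
    m=(((H<14)|(H>168))&(S>110)&(V>45)).astype(np.uint8)
    n,lab,st,ce=cv2.connectedComponentsWithStats(m,connectivity=8)
    out=[]
    for i in range(1,n):
        if st[i,4]<amin: continue
        mm=(lab==i).astype(np.uint8); mm=cv2.morphologyEx(np.pad(mm,8),cv2.MORPH_CLOSE,np.ones((5,5)))[8:-8,8:-8]
        cs,_=cv2.findContours(mm,cv2.RETR_EXTERNAL,cv2.CHAIN_APPROX_NONE); c=max(cs,key=cv2.contourArea)
        tgt,A=mom(mm); 
        c0=unproj(f,tgt[:2],z0+.012)[0]
        best=None
        for y0 in(0,.8,1.6,2.4):
            def r(p):
                h=cv2.convexHull(proj(f,boxpts(*p,z0=z0,z1=z0+.024)).astype(np.float32))
                return mom(h)[0]-tgt
            o=least_squares(r,[c0[0],c0[1],y0],x_scale=[.01,.01,.3],diff_step=1e-4)
            if best is None or o.cost<best.cost: best=o
        p=best.x; h=cv2.convexHull(proj(f,boxpts(*p,z0=z0,z1=z0+.024)).astype(np.float32))
        out.append((p[0],p[1],np.degrees(p[2])%180,mom(h)[1]/A,best.cost,tgt[0],tgt[1]))
    return out
E
python3 - <<'E'
from h import *
for n in('top','scene'):
    f=grab(n)
    for b in bars(f): print(n,np.round(b,3))
    if n=='top':
        im=f['pixels'][195:310,160:450,::-1]; cv2.imwrite('pics/c1.png',cv2.resize(im,None,fx=2.75,fy=2.75,interpolation=cv2.INTER_CUBIC))
E
```

```text
top [7.37000e-01 2.13000e-01 1.02542e+02 8.24000e-01 1.84290e+01 2.29506e+02
 1.51250e+02]
top [ 6.16000e-01 -2.20000e-02  1.56720e+01  1.01000e+00  5.32700e+00
  3.10712e+02  2.03941e+02]
top [ 6.18000e-01 -1.80000e-01  1.23210e+01  1.02600e+00  1.41200e+00
  3.69683e+02  2.10075e+02]
top [ 6.04000e-01 -1.02000e-01  1.27840e+01  1.03600e+00  2.05200e+00
  3.40097e+02  2.11957e+02]
top [ 6.15000e-01 -2.64000e-01  1.70987e+02  1.01900e+00  2.73000e-01
  4.00705e+02  2.14651e+02]
top [ 4.41000e-01 -3.11000e-01  7.09140e+01  1.02400e+00  3.26400e+00
  4.15893e+02  2.83100e+02]
top [  0.332   0.428   5.85    0.838 108.894 121.741 291.652]
scene [ 2.45500000e+00 -4.00000000e-02  0.00000000e+00  1.41000000e-01
  1.23864336e+06  1.17728000e+02  6.42680000e+01]
scene [-1.0330000e+00 -9.4200000e-01  3.5566000e+01  9.0000000e-03
  4.2677223e+04  3.6975000e+02  3.5728000e+01]
scene [-1.5580000e+00 -7.3900000e-01  2.6965000e+01  8.0000000e-03
  2.8129479e+04  4.6188800e+02  4.5790000e+01]
scene [ -0.935  -1.255  57.159   0.366  98.449 337.713  50.586]
scene [ 3.220000e-01 -1.173000e+00  6.636100
[... 226 characters left out ...]
00e-01  1.955766e+03
  5.555120e+02  1.539640e+02]
scene [ 4.37000e-01 -3.16000e-01  7.08080e+01  1.07600e+00  2.15000e-01
  2.48495e+02  1.65638e+02]
scene [  0.614  -0.268 171.171   1.077   0.515 215.449 186.153]
scene [ 6.16000e-01 -1.85000e-01  1.27250e+01  1.11400e+00  4.20000e-02
  2.27277e+02  1.96075e+02]
scene [ 6.01000e-01 -1.08000e-01  1.36940e+01  1.08900e+00  1.65000e-01
  2.43364e+02  2.04152e+02]
scene [ 6.18000e-01 -2.30000e-02  1.65080e+01  1.08200e+00  2.71100e+00
  2.53919e+02  2.16162e+02]
scene [2.92000e-01 4.03000e-01 1.77734e+02 8.13000e-01 7.69606e+02 4.25260e+02
 2.50170e+02]
scene [7.40000e-01 2.08000e-01 9.69570e+01 8.28000e-01 8.90000e-02 2.66564e+02
 2.70249e+02]
```

View pics/c1.png

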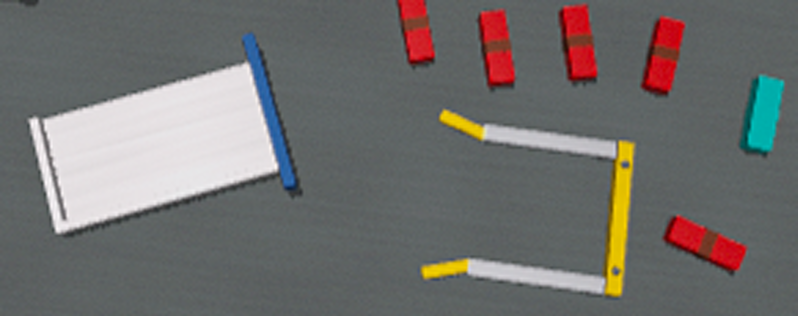

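```bash
cat >> h.py <<'E'
def fitpts(f,obj,uv,x0):
    from scipy.optimize import least_squares
    obj=np.array(obj)/1000.
    def w(p):
        c,s=np.cos(p[2]),np.sin(p[2]); return np.c_[p[0]+c*obj[:,0]-s*obj[:,1],p[1]+s*obj[:,0]+c*obj[:,1],obj[:,2]]
    o=least_squares(lambda p:(proj(f,w(p))-uv).ravel(),x0,x_scale=[.01,.01,.1])
    return o.x,o.fun.reshape(-1,2)
E
python3 - <<'E'
from h import *
f=grab('top')
def cr(l): return np.array(l)/2.75+np.array([160,195])-0.3
p,r=fitpts(f,[[71,20,12],[57,20,12],[-57,20,12],[-71,20,12],[77.5,-108,20],[-77.5,-108,20]],cr([[486,125],[483,139],[470,259],[467,274],[617,142],[604,294]]),[.5,-.2,0]);print('dock',p,np.degrees(p[2]),r.round(1).tolist())
p,r=fitpts(f,[[-55,-107,24],[55,-107,24],[-75,107,42],[-75,119,42],[75,107,42],[75,119,42]],cr([[30,120],[57,233],[244,36],[254,34],[286,188],[296,186]]),[.5,.2,-2.9]);print('tray',p,np.degrees(p[2]),r.round(1).tolist())
c,s=np.cos(p[2]),np.sin(p[2]);print('handle',p[0]-s*.113,p[1]+c*.113)
# lens check: wrist view
E
```

```text
dock [ 0.45608005 -0.11567939 -0.03192979] -1.8294423328314033 [[-0.7, -0.2], [-0.2, -0.1], [-0.6, -0.0], [-0.1, -0.0], [1.2, -2.4], [0.4, 2.5]]
tray [ 0.47137211  0.20993085 -2.75635111] -157.92728542623016 [[0.1, 0.0], [-0.1, 0.0], [-0.4, 0.1], [0.4, -0.4], [-0.4, 0.4], [0.5, -0.1]]
handle 0.513835588167832 0.10521287914061596
```

Request:
apply_moves --jaw '[0.2,0.2,0.2,0.2,0.2]' --translation '[[0.015,-0.024,-0.006],[0.03,-0.048,-0.012],[0.044,-0.072,-0.018],[0.059,-0.096,-0.024],[0.074,-0.12,-0.03]]' --angular '[[0,0,-6.9],[0,0,-13.8],[0,0,-20.7],[0,0,-27.5],[0,0,-34.4]]' --newtons 60

```text
clock: 0.75
position: [0.2939, 0.4642, 0.2201]
tool_rot: [-1.571, 0.0, -0.964]
force: [1.0, 0.7, -0.3]
grip_width: 0.0511
```

Request:
apply_moves --jaw '[0.2,0.2,0.2,0.2,0.2]' --translation '[[0.015,-0.024,-0.006],[0.03,-0.048,-0.012],[0.044,-0.072,-0.018],[0.059,-0.096,-0.024],[0.074,-0.12,-0.03]]' --angular '[[0,0,-6.9],[0,0,-13.8],[0,0,-20.7],[0,0,-27.5],[0,0,-34.4]]'

```text
clock: 1.25
position: [0.368, 0.3442, 0.1902]
tool_rot: [-1.571, 0.0, -1.564]
force: [0.6, -0.1, -0.9]
grip_width: 0.0514
```

Request:
apply_moves --jaw '[0.2,0.2,0.2,0.2,0.2]' --translation '[[0.015,-0.024,-0.006],[0.03,-0.048,-0.012],[0.044,-0.072,-0.018],[0.059,-0.096,-0.024],[0.074,-0.12,-0.03]]' --angular '[[0,0,-6.9],[0,0,-13.8],[0,0,-20.7],[0,0,-27.5],[0,0,-34.4]]'

```text
clock: 1.75
position: [0.442, 0.2243, 0.1602]
tool_rot: [-1.571, 0.0, -2.165]
force: [0.2, 1.0, -0.5]
grip_width: 0.0515
```

Request:
apply_moves --jaw '[0.2,0.2,0.2,0.2,0.2]' --translation '[[0.015,-0.024,-0.006],[0.03,-0.048,-0.012],[0.044,-0.072,-0.018],[0.059,-0.096,-0.024],[0.074,-0.12,-0.03]]' --angular '[[0,0,-6.9],[0,0,-13.8],[0,0,-20.7],[0,0,-27.5],[0,0,-34.4]]'

```text
clock: 2.25
position: [0.516, 0.1043, 0.1301]
tool_rot: [-1.571, 0.0, -2.765]
force: [0.2, -0.0, -0.6]
grip_width: 0.0514
```

Run:
```python
from h import *
s=observe();print(s['clock'],s['qpos'],s['position'],np.degrees(s['tool_rot']),s['grip_width'])
f=grab('wrist','w1.png');print(f['mtx'][0,0],-f['R'].T@f['t'],f['R'].round(2).tolist())
c,s=np.cos(-2.7564),np.sin(-2.7564)
for p in ((0,113,42),(75,119,42),(-75,119,42)):print(proj(f,[.4714+(c*p[0]-s*p[1])/1e3,.2099+(s*p[0]+c*p[1])/1e3,p[2]/1e3]))
```

```text
2.25 [-0.70053319  0.60945617  0.54302736  1.9816833  -0.48922155  0.68117727
 -1.04309817] [0.51600577 0.1042781  0.13006962] [-9.00072088e+01  7.82985405e-03 -1.58424537e+02] 0.051398392791882304
305.52891631538165 [0.57919739 0.128914   0.25379307] [[0.37, -0.93, -0.0], [-0.9, -0.35, 0.27], [-0.25, -0.1, -0.96]]
[[279.92585358 223.96741137]]
[[288.53611558 313.69708164]]
[[287.7066446  116.30255863]]
```

View pics/w1.png

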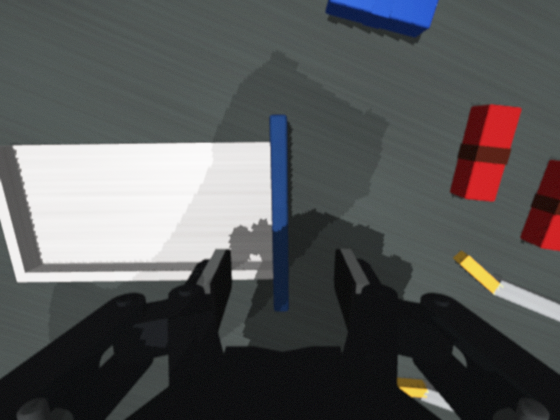

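Request:
apply_moves --jaw '[0.2,0.2,0.2,-1,-1]' --translation '[[-0.001,0.001,-0.04],[-0.002,0.001,-0.08],[-0.002,0.001,-0.098],[-0.002,0.001,-0.098],[-0.002,0.001,-0.098]]' --angular '[[0,0,0],[0,0,0],[0,0,0.5],[0,0,0.5],[0,0,0.5]]'

```text
clock: 2.8
position: [0.5137, 0.1061, 0.0328]
tool_rot: [-1.571, 0.0, -2.752]
force: [-0.2, -0.1, 0.8]
grip_width: 0.023
```

Request:
apply_moves --jaw '[-1,-1,-1]' --translation '[[0,0,0],[0,0,0],[0,0,0]]' --angular '[[0,0,0],[0,0,0],[0,0,0]]'

```text
clock: 3.1
position: [0.5142, 0.1064, 0.0336]
tool_rot: [-1.571, 0.002, -2.752]
force: [-2.3, -0.6, 9.0]
grip_width: 0.0114
```

Request:
apply_moves --jaw '[-1,-1,-1,-1,-1]' --translation '[[-0.004,0.008,0.002],[-0.009,0.017,0.002],[-0.014,0.026,0.002],[-0.019,0.035,0.002],[-0.024,0.044,0.002]]' --angular '[[0,0,6],[0,0,14],[0,0,22],[0,0,30.5],[0,0,39]]'

```text
clock: 3.6
position: [0.4896, 0.1508, 0.0351]
tool_rot: [-1.57, 0.001, -2.065]
force: [1.0, 0.0, -4.4]
grip_width: 0.0111
```

Request:
apply_moves --jaw '[-1,-1,-1,-1,-1]' --translation '[[-0.004,0.008,0],[-0.009,0.017,0],[-0.014,0.026,0],[-0.019,0.035,0],[-0.024,0.044,0]]' --angular '[[0,0,8],[0,0,16],[0,0,24],[0,0,31.5],[0,0,39]]'

```text
clock: 4.1
position: [0.4657, 0.1947, 0.0351]
tool_rot: [-1.569, -0.0, -1.385]
force: [-0.6, -0.2, -4.2]
grip_width: 0.011
```

Run:
```python
from h import *
s=observe();print(s['clock'],s['qpos'].round(2),s['position'],np.degrees(s['tool_rot']),s['grip_width'],s['force'],s['moment'])
f=grab('wrist','w2.png')
```

```text
4.1 [-0.58  0.69  0.09  2.06 -0.14  0.4  -0.2 ] [0.4656657  0.19474426 0.03506419] [-8.99222822e+01 -2.88296426e-04 -7.93443883e+01] 0.011005133636345902 [-0.58100807 -0.15777327 -4.22298661] [ 0.15977407 -0.29275163 -0.0331684 ]
```

View pics/w2.png

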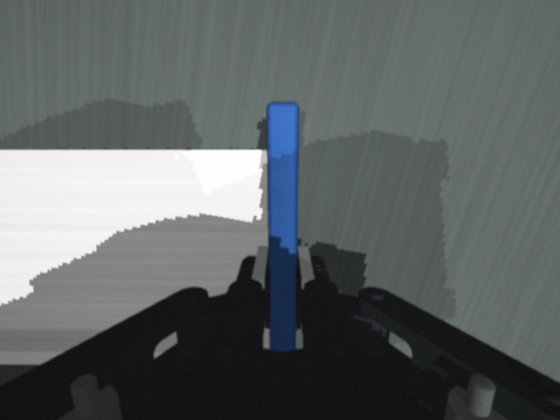

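Request:
apply_moves --jaw '[-1,-1,-1,-1,-1]' --translation '[[0,0,0],[0,0,0],[0,0,0],[0,0,0],[0,0,0]]' --angular '[[0,0,8],[0,0,16],[0,0,24],[0,0,31.5],[0,0,39]]'

```text
clock: 4.65
position: [0.4659, 0.194, 0.0349]
tool_rot: [-1.57, -0.001, -0.707]
force: [-0.8, -0.1, -4.1]
grip_width: 0.0108
```

Request:
apply_moves --jaw '[-1,-1,-1,-1,-1]' --translation '[[0,0,0],[0,0,0],[0,0,0],[0,0,0],[0,0,-0.001]]' --angular '[[0,0,8],[0,0,16],[0,0,24],[0,0,31.5],[0,0,38.5]]'

```text
clock: 5.15
position: [0.4659, 0.1938, 0.0338]
tool_rot: [-1.571, -0.001, -0.036]
force: [-0.9, 0.6, -2.6]
grip_width: 0.0112
```

Request:
apply_moves --jaw '[-1,-1]' --translation '[[0,0,-0.001],[0,0,-0.0015]]' --angular '[[0,0,0],[0,0,0]]'

```text
clock: 5.35
position: [0.466, 0.1937, 0.0335]
tool_rot: [-1.572, -0.002, -0.041]
force: [-11.6, -6.7, 50.1]
grip_width: 0.0111
```

Run:
```python
from h import *
s=observe();print(s['clock'],s['qpos'].round(2),s['position'],np.degrees(s['tool_rot']),s['grip_width'],s['force'])
f=grab('top'); cv2.imwrite('pics/t2.png',cv2.resize(f['pixels'][195:310,160:450,::-1],None,fx=2.75,fy=2.75,interpolation=cv2.INTER_CUBIC))
```

```text
5.35 [-0.34  0.69 -0.23  2.04  0.36  0.44  0.69] [0.46596039 0.19369473 0.03347659] [-9.00563061e+01 -8.72893805e-02 -2.33588846e+00] 0.011057933777758941 [-11.61692068  -6.7273492   50.12641544]
```

View pics/t2.png

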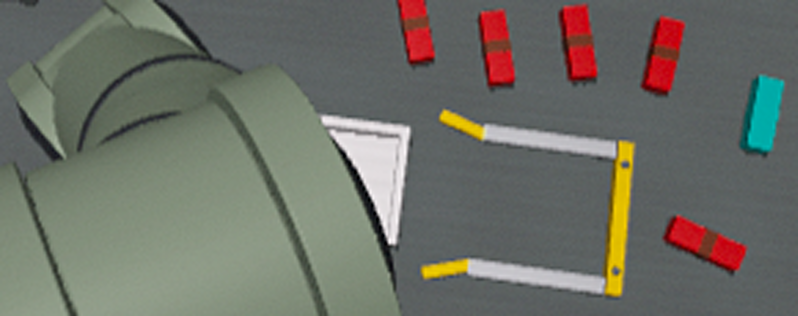

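Request:
apply_moves --jaw '[-1,-1]' --translation '[[0,0,0.0015],[0,0,0.0015]]' --angular '[[0,0,0],[0,0,0]]'

```text
clock: 5.6
position: [0.4659, 0.1939, 0.0338]
tool_rot: [-1.571, -0.001, -0.041]
force: [-0.0, 0.5, -2.7]
grip_width: 0.0113
```

Run:
```python
from h import *
s=observe();print(s['clock'],s['position'],np.degrees(s['tool_rot']),s['grip_width'],s['force'])
f=grab('top')
d=(.4561,-.1157,-.0319)
cr=lambda l:np.array(l)/2.75+np.array([160,195])-0.3
for uv,z in(((410,128),.024),((391,243),.006)):
    w=unproj(f,cr(uv),z)[0]; c,s=np.cos(d[2]),np.sin(d[2]); v=w[:2]-d[:2]; print(w,'in dock',c*v[0]+s*v[1],-s*v[0]+c*v[1])
```

```text
5.6 [0.46585627 0.19391505 0.03382619] [-9.00173376e+01 -5.20599970e-02 -2.34802461e+00] 0.011256300368042562 [-0.0256833   0.47883122 -2.70285444]
[ 0.51441906 -0.02734729  0.024     ] in dock 0.05547141678764082 0.09016782310150001
[ 0.40681113 -0.02100697  0.006     ] in dock -0.05228398940556669 0.09307280492285952
```

Request:
apply_moves --jaw '[-1,-1,-1,-1,-1]' --translation '[[-0.001,-0.01,0],[-0.0015,-0.025,0],[-0.002,-0.04,0],[-0.0025,-0.055,0],[-0.003,-0.07,0]]' --angular '[[0,0,0.5],[0,0,0.5],[0,0,0.5],[0,0,0.5],[0,0,0.5]]'

```text
clock: 6.15
position: [0.4629, 0.1241, 0.0336]
tool_rot: [-1.57, -0.001, -0.029]
force: [1.2, 5.7, 3.2]
grip_width: 0.0109
```

Request:
apply_moves --jaw '[-1,-1,-1,-1,-1]' --translation '[[-0.0003,-0.01,0],[-0.0006,-0.02,0],[-0.001,-0.03,0],[-0.0013,-0.04,0],[-0.0016,-0.05,0]]' --angular '[[0,0,0],[0,0,0],[0,0,0],[0,0,0],[0,0,0]]'

```text
clock: 6.65
position: [0.4613, 0.0744, 0.0336]
tool_rot: [-1.57, -0.001, -0.029]
force: [0.7, 6.7, 5.3]
grip_width: 0.011
```

Run:
```python
from h import *
s=observe();print(s['clock'],s['qpos'].round(2),s['position'],np.degrees(s['tool_rot']),s['grip_width'],s['force'],s['moment'])
f=grab('scene'); cv2.imwrite('pics/s3.png',cv2.resize(f['pixels'][140:280,180:400,::-1],None,fx=3.6,fy=3.6,interpolation=cv2.INTER_CUBIC))
```

```text
6.65 [-0.1   0.66 -0.24  2.14  0.41  0.38  0.87] [0.46132431 0.07436725 0.03356573] [-8.99340574e+01 -7.31189415e-02 -1.66983262e+00] 0.010972775571415771 [0.67554506 6.70190379 5.25987004] [ 1.22656822  0.13992303 -0.00533778]
```

View pics/s3.png

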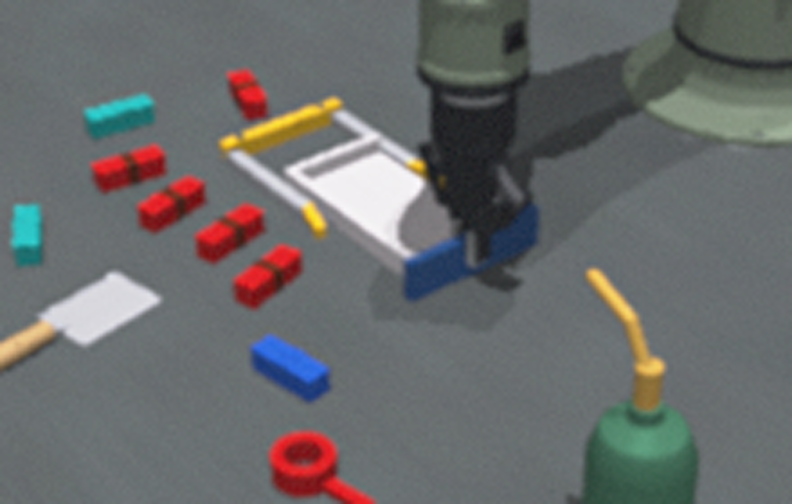

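Request:
apply_moves --jaw '[-1,-1,-1,-1,-1]' --translation '[[-0.0005,-0.015,0],[-0.001,-0.03,0],[-0.0015,-0.045,0],[-0.002,-0.058,0],[-0.0021,-0.067,0]]' --angular '[[0,0,0],[0,0,0],[0,0,0],[0,0,0],[0,0,0]]'

```text
clock: 7.2
position: [0.4591, 0.0069, 0.0336]
tool_rot: [-1.57, -0.001, -0.03]
force: [0.4, 7.1, 6.2]
grip_width: 0.0105
```

Request:
apply_moves --jaw '[-1,-1,-1,-1]' --translation '[[0,-0.003,0],[0,-0.006,0],[0,-0.008,0],[0,-0.009,0]]' --angular '[[0,0,0],[0,0,0],[0,0,0],[0,0,0]]'

```text
clock: 7.6
position: [0.4592, -0.0014, 0.0336]
tool_rot: [-1.57, -0.001, -0.029]
force: [0.1, 7.3, 6.8]
grip_width: 0.0114
```

Request:
apply_moves --jaw '[-1,-1,-1,-1]' --translation '[[0,-0.001,0],[0,-0.002,0],[0,-0.003,0],[0,-0.004,0]]' --angular '[[0,0,0],[0,0,0],[0,0,0],[0,0,0]]'

```text
clock: 8.0
position: [0.4592, -0.0038, 0.0336]
tool_rot: [-1.568, -0.002, -0.028]
force: [-3.3, 23.5, 8.0]
grip_width: 0.0108
```

Request:
apply_moves --jaw '[-0.5,-0.4,-0.3,-0.3,-0.3]' --translation '[[0,0.0015,0],[0,0.0015,0],[0,0.0015,0.03],[0,0,0.08],[0.03,0,0.11]]' --angular '[[0,0,0],[0,0,0],[0,0,0],[0,0,0],[0,0,5]]'

```text
clock: 8.5
position: [0.4868, -0.0065, 0.1458]
tool_rot: [-1.572, 0.001, 0.058]
force: [-0.2, 0.3, -1.0]
grip_width: 0.0299
```

Request:
apply_moves --jaw '[0.1,0.2,0.2,0.2,0.2]' --translation '[[0.04,-0.01,0],[0.08,-0.018,0],[0.11,-0.02,0],[0.128,-0.018,0],[0.128,-0.018,0]]' --angular '[[0,0,6],[0,0,12],[0,0,13],[0,0,13],[0,0,13]]'

```text
clock: 9.0
position: [0.6182, -0.0242, 0.1427]
tool_rot: [-1.571, -0.0, 0.284]
force: [-1.0, -0.5, -0.4]
grip_width: 0.0514
```

Run:
```python
from h import *
s=observe();print(s['clock'],s['qpos'].round(2),s['position'].round(4),np.degrees(s['tool_rot']).round(2),s['grip_width'],s['force'].round(1))
for n in('top','scene','wrist'):
    f=grab(n,'b1w.png' if n=='wrist' else None)
    for b in bars(f,amin=60 if n!='wrist' else 800):
        if .4<b[0]<.7 and -.4<b[1]<.15 and b[4]<50: print(n,np.round(b,3).tolist())
    if n=='top': cv2.imwrite('pics/t4.png',cv2.resize(f['pixels'][195:310,160:450,::-1],None,fx=2.75,fy=2.75,interpolation=cv2.INTER_CUBIC))
```

```text
9.0 [ 0.25  0.67 -0.46  1.69  0.37  0.87  1.49] [ 0.6182 -0.0242  0.1427] [-8.999e+01 -1.000e-02  1.627e+01] 0.05135753170247865 [-1.  -0.5 -0.4]
scene [0.614, -0.267, 170.321, 1.071, 0.728, 215.503, 186.164]
scene [0.615, -0.187, 12.557, 1.118, 0.334, 227.32, 196.035]
scene [0.599, -0.11, 12.364, 1.053, 3.605, 243.597, 204.403]
scene [0.615, -0.028, 15.844, 1.047, 0.349, 253.804, 216.265]
wrist [0.614, -0.18, 12.081, 1.032, 19.098, 97.083, 154.846]
wrist [0.601, -0.102, 12.889, 1.019, 9.548, 194.183, 165.527]
wrist [0.617, -0.024, 15.714, 0.989, 3.034, 283.102, 207.422]
```

View pics/b1w.png

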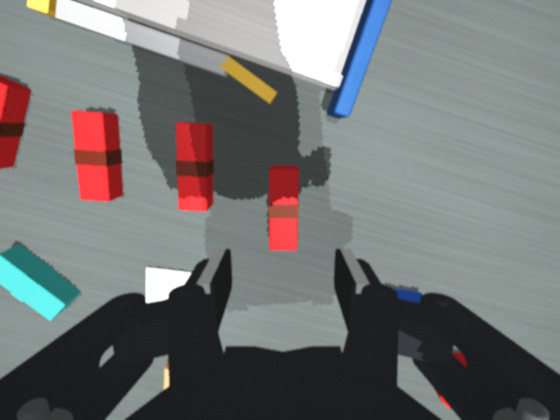

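Request:
apply_moves --jaw '[0.2,0.2,0.2,-1,-1]' --translation '[[0,0,-0.045],[-0.001,0,-0.09],[-0.001,0,-0.1197],[-0.001,0,-0.1197],[-0.001,0,-0.1197]]' --angular '[[0,0,0],[0,0,0],[0,0,0],[0,0,0],[0,0,0]]' --newtons 40

```text
clock: 9.65
position: [0.6156, -0.0238, 0.0245]
tool_rot: [-1.571, 0.0, 0.285]
force: [0.3, -0.4, -0.1]
grip_width: 0.0232
```

Request:
apply_moves --jaw '[-1,-1,-1,-1,-1]' --translation '[[0,0,0],[0,0,0],[0,0,0.04],[0,0,0.08],[0,0,0.08]]' --angular '[[0,0,0],[0,0,0],[0,0,0],[0,0,0],[0,0,0]]'

```text
clock: 10.15
position: [0.6185, -0.0238, 0.1097]
tool_rot: [-1.573, -0.008, 0.285]
force: [1.0, 0.2, -0.6]
grip_width: 0.0232
```

Request:
apply_moves --jaw '[-1,-1,-1,-1,-1]' --translation '[[-0.032,-0.032,0],[-0.064,-0.064,0],[-0.096,-0.096,0],[-0.128,-0.128,0],[-0.156,-0.158,0]]' --angular '[[0,0,-3.6],[0,0,-7.2],[0,0,-11],[0,0,-14.5],[0,0,-18]]'

```text
clock: 10.65
position: [0.4583, -0.1833, 0.1046]
tool_rot: [-1.572, -0.001, -0.032]
force: [2.1, -0.7, -0.9]
grip_width: 0.0229
```

Run:
```python
from h import *
s=observe();print(s['clock'],s['qpos'].round(2),s['position'].round(4),np.degrees(s['tool_rot']).round(2),s['grip_width'],s['force'].round(1))
f=grab('wrist','w5.png')
```

```text
10.65 [ 0.54  0.56 -0.37  2.04  0.35  0.6   1.47] [ 0.4583 -0.1833  0.1046] [-9.006e+01 -6.000e-02 -1.830e+00] 0.022903723392595648 [ 2.1 -0.7 -0.9]
```

View pics/w5.png

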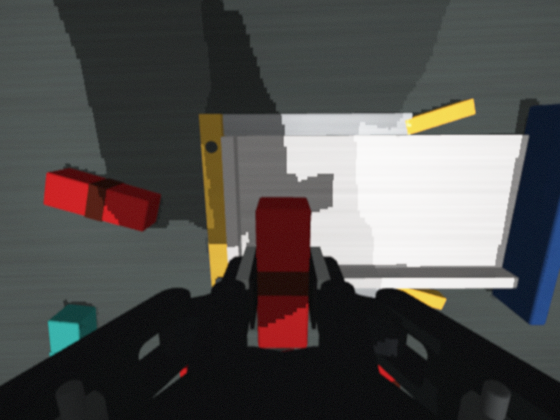

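```bash
cat >> h.py <<'E'
D=(.456,-.1165,-.0319)
def d2w(x,y,z=0,D=D):
    c,s=np.cos(D[2]),np.sin(D[2]); return np.array([D[0]+(c*x-s*y)/1e3,D[1]+(s*x+c*y)/1e3,z/1e3])
def w2d(w,D=D):
    c,s=np.cos(D[2]),np.sin(D[2]); v=np.array(w[:2])-D[:2]; return np.array([c*v[0]+s*v[1],-s*v[0]+c*v[1]])*1e3
E
python3 - <<'E'
from h import *
f=grab('wrist')
for p,m in(((-55,107,6),(527,135)),((47,107,24),(513,266)),((-55,-99,24),(239,137)),((-71,20,12),(412,114)),((-71,-108,20),(222,113))):
    print(p,proj(f,d2w(*p)).round(1),m)
s=observe();print(s['position'],w2d(s['position']))
E
```

```text
(-55, 107, 6) [[535.6 141.3]] (527, 135)
(47, 107, 24) [[526.1 283.8]] (513, 266)
(-55, -99, 24) [[241.3 145.8]] (239, 137)
(-71, 20, 12) [[418.3 118.8]] (412, 114)
(-71, -108, 20) [[227.3 120.6]] (222, 113)
[ 0.45616389 -0.1862511   0.10438386] [  2.38848902 -69.7103828 ]
```

Request:
apply_moves --jaw '[-1,-1,-1,-1]' --translation '[[0,0,0],[0,0,0],[0,0,0],[0,0,0]]' --angular '[[0,0,0],[0,0,0],[0,0,0],[0,0,0]]'

```text
clock: 11.15
position: [0.4603, -0.1811, 0.1036]
tool_rot: [-1.571, -0.0, -0.028]
force: [0.3, 0.4, -1.1]
grip_width: 0.023
```

Run:
```python
from h import *
f=grab('wrist','w6.png')
cv2.imwrite('pics/w6c.png',cv2.resize(f['pixels'][90:330,190:560,::-1],None,fx=2.1,fy=2.1,interpolation=cv2.INTER_CUBIC))
for p in((-55,107,6),(47,107,24),(-55,-99,24),(-71,20,12),(-71,-108,20)):
    print(p,((proj(f,d2w(*p))-[190,90])*2.1).round(1))
s=observe();print(s['clock'],s['position'],np.degrees(s['tool_rot']),w2d(s['position']),s['force'])
```

```text
(-55, 107, 6) [[707.5  94.8]]
(47, 107, 24) [[683.9 395.8]]
(-55, -99, 24) [[83.9 93.7]]
(-71, 20, 12) [[460.7  42.6]]
(-71, -108, 20) [[54.5 39.6]]
11.2 [ 0.46015688 -0.18122552  0.10355974] [-8.99906771e+01 -4.06490573e-03 -1.58912553e+00] [  6.21916076 -64.56001282] [0.98374961 0.64570274 0.1695915 ]
```

View pics/w6c.png

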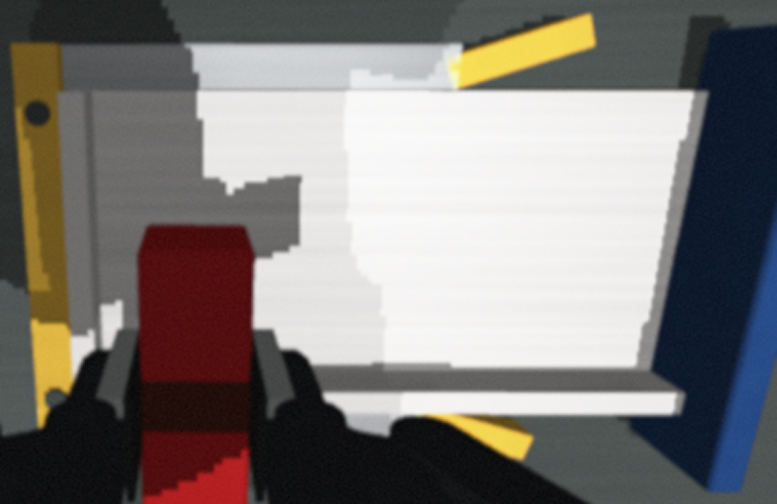

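Request:
apply_moves --jaw '[-1,-1,-1,-1,-1]' --translation '[[0,0,-0.04],[0,0,-0.065],[0,0,-0.0725],[0,0,-0.073],[0,0,-0.0735]]' --angular '[[0,0,0],[0,0,0],[0,0,0],[0,0,0],[0,0,0]]'

```text
clock: 11.7
position: [0.4601, -0.1816, 0.0304]
tool_rot: [-1.571, -0.0, -0.028]
force: [-0.3, 0.3, -0.2]
grip_width: 0.0231
```

Request:
apply_moves --jaw '[-1,-1,-1,-1]' --translation '[[0.002,0,0],[0.004,0,0],[0.005,0,0],[0.006,0,0]]' --angular '[[0,0,0],[0,0,0],[0,0,0],[0,0,0]]'

```text
clock: 12.1
position: [0.465, -0.1819, 0.0302]
tool_rot: [-1.571, 0.002, -0.029]
force: [-6.9, 1.7, 2.7]
grip_width: 0.023
```

Request:
apply_moves --jaw '[-0.3,-0.3,-0.3,-0.3,-1]' --translation '[[-0.0005,0,0],[-0.0005,0,0],[-0.0005,0,0.03],[-0.0005,0,0.045],[0,0.038,0.045]]' --angular '[[0,0,0],[0,0,0],[0,0,0],[0,0,0],[0,0,0]]'

```text
clock: 12.6
position: [0.4666, -0.148, 0.0768]
tool_rot: [-1.573, -0.003, -0.036]
force: [1.3, 0.6, -1.1]
grip_width: 0.0165
```

Request:
apply_moves --jaw '[-1,-1,-1,-1,-1]' --translation '[[0,0,0],[0,0,-0.02],[0,0,-0.045],[0,0,-0.045],[0,-0.005,-0.045]]' --angular '[[0,0,0],[0,0,0],[0,0,0],[0,0,0],[0,0,0]]'

```text
clock: 13.1
position: [0.4658, -0.1483, 0.0303]
tool_rot: [-1.57, 0.001, -0.028]
force: [0.3, -0.8, 0.8]
grip_width: -0.0005
```

Run:
```python
from h import *
f=grab('wrist','w7.png')
s=observe();print(s['clock'],s['position'],np.degrees(s['tool_rot']),w2d(s['position']),s['force'],s['grip_width'])
```

```text
13.15 [ 0.46608323 -0.1497501   0.03080177] [-9.00275736e+01 -1.91972735e-02 -1.65718421e+00] [ 11.13859946 -32.91157909] [-0.18114139 -1.94104962 -0.73396239] -0.00015873937795373176
```

View pics/w7.png

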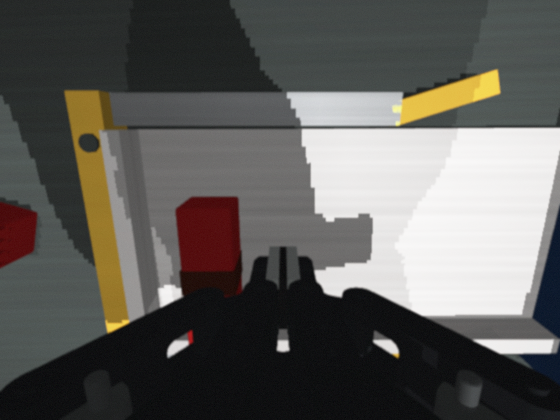

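Request:
apply_moves --jaw '[-1,-1,-1,-1,-1]' --translation '[[0,-0.006,0],[0,-0.012,0],[0,-0.017,0],[0,-0.021,0],[0,-0.025,0]]' --angular '[[0,0,0],[0,0,0],[0,0,0],[0,0,0],[0,0,0]]'

```text
clock: 13.65
position: [0.4658, -0.1743, 0.0302]
tool_rot: [-1.571, -0.0, -0.029]
force: [0.6, 0.7, -0.6]
grip_width: -0.0003
```

Request:
apply_moves --jaw '[-1,-1,-1,-1]' --translation '[[0,-0.001,0],[0,-0.002,0],[0,-0.003,0],[0,-0.004,0]]' --angular '[[0,0,0],[0,0,0],[0,0,0],[0,0,0]]'

```text
clock: 14.05
position: [0.4658, -0.1777, 0.0301]
tool_rot: [-1.571, 0.0, -0.029]
force: [0.2, 0.4, 0.4]
grip_width: 0.0001
```

Request:
apply_moves --jaw '[-1,-1,-1,-1,-1]' --translation '[[0,-0.001,0],[0,-0.002,0],[0,-0.003,0],[0,-0.004,0],[0,-0.005,0]]' --angular '[[0,0,0],[0,0,0],[0,0,0],[0,0,0],[0,0,0]]'

```text
clock: 14.55
position: [0.4659, -0.179, 0.03]
tool_rot: [-1.567, 0.0, -0.026]
force: [-4.1, 31.0, 11.8]
grip_width: 0.0003
```

Request:
apply_moves --jaw '[-1,-1,-0.5,0.2,0.2]' --translation '[[0,0.006,0],[0,0.008,0.03],[0.01,0.02,0.07],[0.05,0.04,0.09],[0.09,0.06,0.1]]' --angular '[[0,0,0],[0,0,0],[0,0,4],[0,0,10],[0,0,14.5]]'

```text
clock: 15.05
position: [0.5574, -0.1231, 0.1328]
tool_rot: [-1.573, -0.002, 0.226]
force: [-0.5, -0.5, -0.5]
grip_width: 0.0431
```

Request:
apply_moves --jaw '[0.2,0.2,0.2,0.2]' --translation '[[0.04,0.018,0],[0.046,0.021,0],[0.046,0.021,0],[0.046,0.021,0]]' --angular '[[0,0,0],[0,0,0],[0,0,0],[0,0,0]]'

```text
clock: 15.45
position: [0.6007, -0.1025, 0.1296]
tool_rot: [-1.571, 0.001, 0.224]
force: [-0.8, 0.2, 0.3]
grip_width: 0.0515
```

```bash
cat > look.py <<'E'
from h import *
s=observe();print(round(s['clock'],2),s['qpos'].round(2),s['position'].round(4),np.degrees(s['tool_rot']).round(2),round(s['grip_width'],4),s['force'].round(1))
for n in('wrist','scene'):
    f=grab(n,n+'_l.png')
    for b in bars(f,amin=60 if n!='wrist' else 800):
        if .38<b[0]<.75 and -.4<b[1]<.15 and b[4]<60: print(n,np.round(b,3).tolist(),w2d(b).round(1))
E
python3 look.py
```

```text
15.45 [ 0.38  0.68 -0.46  1.72  0.39  0.83  1.54] [ 0.6007 -0.1025  0.1296] [-9.002e+01  9.000e-02  1.281e+01] 0.0515 [-0.8  0.2  0.3]
wrist [0.605, -0.103, 12.914, 0.98, 37.369, 280.641, 213.168] [148.5  17.8]
scene [0.614, -0.266, 169.782, 1.078, 1.672, 215.523, 186.131] [ 163.  -144.7]
scene [0.616, -0.185, 11.966, 1.124, 0.083, 227.267, 196.285] [162.2 -63.4]
scene [0.601, -0.107, 10.472, 1.034, 0.128, 243.518, 204.259] [144.9  13.8]
```

Request:
apply_moves --jaw '[0.2,0.2,0.2,-1,-1]' --translation '[[0,0,-0.045],[0.001,-0.001,-0.09],[0.001,-0.001,-0.1065],[0.001,-0.001,-0.1065],[0.001,-0.001,-0.1065]]' --angular '[[0,0,0],[0,0,0],[0,0,0],[0,0,0],[0,0,0]]'

```text
clock: 16.05
position: [0.6033, -0.103, 0.0251]
tool_rot: [-1.571, -0.001, 0.224]
force: [-7.1, -0.9, 11.3]
grip_width: 0.0229
```

Request:
apply_moves --jaw '[-1,-1,-1,-1,-1]' --translation '[[0,0,0],[0,0,0],[0,0,0.04],[0,0,0.07],[-0.02,-0.01,0.08]]' --angular '[[0,0,0],[0,0,0],[0,0,0],[0,0,0],[0,0,0]]'

```text
clock: 16.55
position: [0.5858, -0.1114, 0.1076]
tool_rot: [-1.572, -0.006, 0.226]
force: [-1.4, -0.4, -0.4]
grip_width: 0.0231
```

Request:
apply_moves --jaw '[-1,-1,-1,-1,-1]' --translation '[[-0.04,-0.015,0],[-0.08,-0.03,0],[-0.11,-0.04,0],[-0.1216,-0.0437,0],[-0.1216,-0.0437,0]]' --angular '[[0,0,-5],[0,0,-10],[0,0,-14.5],[0,0,-14.5],[0,0,-14.5]]'

```text
clock: 17.05
position: [0.4606, -0.1573, 0.1045]
tool_rot: [-1.572, -0.001, -0.029]
force: [0.8, -0.1, -0.7]
grip_width: 0.023
```

Request:
apply_moves --jaw '[-1,-1,-1,-1,-1]' --translation '[[0,0,0],[0,0,0],[0,0,-0.03],[0,0,-0.05],[0,0,-0.06]]' --angular '[[0,0,0],[0,0,0],[0,0,0],[0,0,0],[0,0,0]]'

```text
clock: 17.55
position: [0.4614, -0.1557, 0.0421]
tool_rot: [-1.57, 0.001, -0.027]
force: [0.4, -0.1, -0.3]
grip_width: 0.0228
```

Request:
apply_moves --jaw '[-1,-1,-1,-1,-1]' --translation '[[0,0,-0.0115],[0,0,-0.013],[0.002,0,-0.0135],[0.004,0,-0.0135],[0.006,0,-0.0135]]' --angular '[[0,0,0],[0,0,0],[0,0,0],[0,0,0],[0,0,0]]'

```text
clock: 18.05
position: [0.4674, -0.1564, 0.0303]
tool_rot: [-1.571, 0.0, -0.029]
force: [-4.5, 0.5, 2.0]
grip_width: 0.0231
```

Request:
apply_moves --jaw '[-1,-1]' --translation '[[0,0,0],[0,0,0]]' --angular '[[0,0,0],[0,0,0]]'

```text
clock: 18.25
position: [0.4675, -0.1564, 0.0303]
tool_rot: [-1.571, -0.0, -0.029]
force: [-3.3, 2.0, 4.6]
grip_width: 0.0233
```

Request:
apply_moves --jaw '[-1,-1,-1]' --translation '[[0.001,0,0.0003],[0.002,0,0.0003],[0.002,0,0.0003]]' --angular '[[0,0,0],[0,0,0],[0,0,0]]'

```text
clock: 18.55
position: [0.4691, -0.1564, 0.0303]
tool_rot: [-1.571, 0.001, -0.029]
force: [-4.7, 1.7, 1.4]
grip_width: 0.0231
```

Request:
apply_moves --jaw '[-1,-1,-1]' --translation '[[0.001,0,0.0003],[0.002,0,0.0003],[0.002,0,0.0003]]' --angular '[[0,0,0],[0,0,0],[0,0,0]]'

```text
clock: 18.85
position: [0.4692, -0.1565, 0.0303]
tool_rot: [-1.571, 0.004, -0.029]
force: [-14.4, 2.0, 7.8]
grip_width: 0.0229
```

```bash
python3 look.py
```

```text
18.85 [ 0.43  0.7  -0.3   2.06  0.46  0.45  1.31] [ 0.4692 -0.1565  0.0303] [-90.01   0.24  -1.67] 0.0229 [-14.4   2.    7.8]
scene [0.437, -0.316, 70.808, 1.076, 0.215, 248.495, 165.638] [ -12.5 -200. ]
scene [0.615, -0.266, 170.525, 1.067, 2.437, 215.449, 186.185] [ 163.7 -144.1]
scene [0.615, -0.186, 12.12, 1.108, 0.022, 227.328, 195.994] [161.3 -64.6]
```

View pics/wrist_l.png

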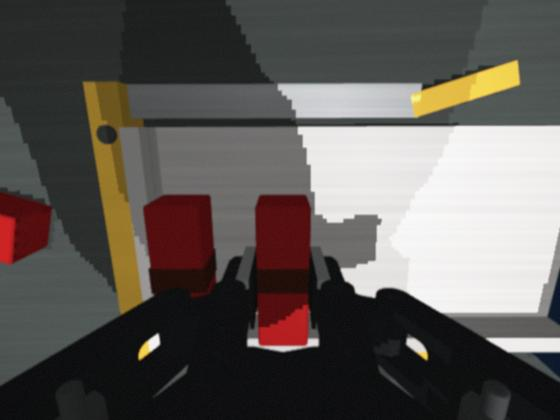

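Request:
apply_moves --jaw '[-1,-0.3,-0.3,-0.3,-1]' --translation '[[-0.001,0,0],[-0.0015,0,0],[-0.002,0,0.002],[-0.002,0,0.04],[-0.002,0.038,0.045]]' --angular '[[0,0,0],[0,0,0],[0,0,0],[0,0,0],[0,0,0]]'

```text
clock: 19.45
position: [0.4705, -0.1231, 0.0783]
tool_rot: [-1.573, -0.004, -0.037]
force: [1.3, 1.4, -0.4]
grip_width: 0.0168
```

Request:
apply_moves --jaw '[-1,-1,-1,-1,-1]' --translation '[[0,0,0],[0,0,-0.02],[0,0,-0.045],[0,0,-0.045],[0,-0.008,-0.045]]' --angular '[[0,0,0],[0,0,0],[0,0,0],[0,0,0],[0,0,0]]'

```text
clock: 19.95
position: [0.4694, -0.1257, 0.031]
tool_rot: [-1.57, 0.0, -0.027]
force: [-0.3, 0.1, 0.5]
grip_width: 0.0002
```

Request:
apply_moves --jaw '[-1,-1,-1,-1,-1]' --translation '[[0,-0.006,0],[0,-0.012,0],[0,-0.018,0],[0,-0.023,0],[0,-0.026,0]]' --angular '[[0,0,0],[0,0,0],[0,0,0],[0,0,0],[0,0,0]]'

```text
clock: 20.45
position: [0.4692, -0.1532, 0.0309]
tool_rot: [-1.571, -0.0, -0.03]
force: [-0.7, 0.9, 0.3]
grip_width: 0.0002
```

Request:
apply_moves --jaw '[-1,-1,-1,-1,-1]' --translation '[[0,-0.001,0],[0,-0.002,0],[0,-0.003,0],[0,-0.003,0],[0,-0.004,0]]' --angular '[[0,0,0],[0,0,0],[0,0,0],[0,0,0],[0,0,0]]'

```text
clock: 20.95
position: [0.4691, -0.1548, 0.0307]
tool_rot: [-1.569, 0.0, -0.027]
force: [-3.2, 16.0, 6.5]
grip_width: 0.0005
```

Request:
apply_moves --jaw '[-1,-1,-0.5,0.2,0.2]' --translation '[[0,0.006,0],[0,0.008,0.03],[0.01,0.005,0.07],[0.05,-0.005,0.09],[0.09,-0.015,0.1]]' --angular '[[0,0,0],[0,0,0],[0,0,4],[0,0,10],[0,0,13.8]]'

```text
clock: 21.45
position: [0.5609, -0.1721, 0.1335]
tool_rot: [-1.573, -0.002, 0.216]
force: [0.3, 0.7, -0.5]
grip_width: 0.0431
```

Request:
apply_moves --jaw '[0.2,0.2,0.2,0.2]' --translation '[[0.04,-0.01,0],[0.057,-0.012,0],[0.057,-0.012,0],[0.057,-0.012,0]]' --angular '[[0,0,0],[0,0,0],[0,0,0],[0,0,0]]'

```text
clock: 21.85
position: [0.6157, -0.1831, 0.1302]
tool_rot: [-1.57, 0.001, 0.212]
force: [-1.2, -0.7, -0.3]
grip_width: 0.0513
```

```bash
python3 look.py
```

```text
21.85 [ 0.51  0.73 -0.48  1.63  0.4   0.89  1.66] [ 0.6157 -0.1831  0.1302] [-8.998e+01  5.000e-02  1.216e+01] 0.0513 [-1.2 -0.7 -0.3]
wrist [0.613, -0.259, 171.349, 1.021, 51.64, 182.994, 187.276] [ 161.3 -137.8]
wrist [0.618, -0.182, 12.094, 0.977, 21.18, 284.053, 212.169] [164.4 -59.9]
scene [0.443, -0.308, 70.706, 1.085, 5.307, 248.486, 165.99] [  -7.3 -192. ]
scene [0.613, -0.268, 169.894, 1.046, 0.014, 215.558, 186.282] [ 161.5 -146.6]
scene [0.612, -0.192, 11.281, 1.033, 7.373, 227.14, 196.167] [157.9 -70.1]
```

View pics/wrist_l.png

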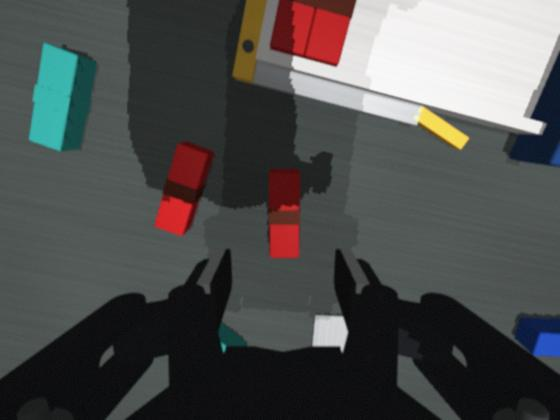

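Request:
apply_moves --jaw '[0.2,0.2,0.2,-1,-1]' --translation '[[0,0,-0.045],[0.001,0.001,-0.09],[0.001,0.001,-0.106],[0.001,0.001,-0.106],[0.001,0.001,-0.106]]' --angular '[[0,0,0],[0,0,0],[0,0,0],[0,0,0],[0,0,0]]'

```text
clock: 22.45
position: [0.6178, -0.1826, 0.0263]
tool_rot: [-1.571, -0.001, 0.212]
force: [-7.0, 0.0, 13.6]
grip_width: 0.0232
```

Request:
apply_moves --jaw '[-1,-1,-1,-1,-1]' --translation '[[0,0,0],[0,0,0],[0,0,0.04],[0,0,0.07],[-0.02,0.006,0.08]]' --angular '[[0,0,0],[0,0,0],[0,0,0],[0,0,0],[0,0,0]]'

```text
clock: 22.95
position: [0.6, -0.1771, 0.1087]
tool_rot: [-1.573, -0.006, 0.211]
force: [-0.8, -0.5, -0.6]
grip_width: 0.0227
```

Request:
apply_moves --jaw '[-1,-1,-1,-1,-1]' --translation '[[-0.04,0.015,0],[-0.08,0.03,0],[-0.12,0.04,0],[-0.136,0.044,0],[-0.136,0.044,0]]' --angular '[[0,0,-5],[0,0,-10],[0,0,-13.8],[0,0,-13.8],[0,0,-13.8]]'

```text
clock: 23.45
position: [0.4596, -0.1324, 0.1058]
tool_rot: [-1.572, -0.0, -0.029]
force: [0.5, -0.1, -0.3]
grip_width: 0.023
```

Request:
apply_moves --jaw '[-1,-1,-1,-1,-1]' --translation '[[0,0,0],[0,0,0],[0,0,-0.03],[0,0,-0.05],[0,0,-0.06]]' --angular '[[0,0,0],[0,0,0],[0,0,0],[0,0,0],[0,0,0]]'

```text
clock: 23.95
position: [0.4613, -0.1324, 0.0432]
tool_rot: [-1.57, 0.001, -0.029]
force: [0.2, 0.1, -1.5]
grip_width: 0.0233
```

Request:
apply_moves --jaw '[-1,-1,-1,-1,-1]' --translation '[[0,0,-0.0115],[0,0,-0.013],[0.002,0,-0.0136],[0.004,0,-0.0136],[0.005,0,-0.0136]]' --angular '[[0,0,0],[0,0,0],[0,0,0],[0,0,0],[0,0,0]]'

```text
clock: 24.45
position: [0.462, -0.1325, 0.0314]
tool_rot: [-1.572, 0.008, -0.029]
force: [-37.5, 7.1, 51.0]
grip_width: 0.0233
```

Request:
apply_moves --jaw '[-1,-1,-1]' --translation '[[0.001,0,0],[0.002,0,0],[0.002,0,0]]' --angular '[[0,0,0],[0,0,0],[0,0,0]]'

```text
clock: 24.75
position: [0.4673, -0.1329, 0.0315]
tool_rot: [-1.572, 0.002, -0.029]
force: [-7.2, -0.1, 12.6]
grip_width: 0.0229
```

Request:
apply_moves --jaw '[-1,-1,-1]' --translation '[[0.001,0,0],[0.002,0,0],[0.002,0,0]]' --angular '[[0,0,0],[0,0,0],[0,0,0]]'

```text
clock: 25.05
position: [0.4677, -0.1329, 0.0315]
tool_rot: [-1.572, 0.005, -0.03]
force: [-21.1, 1.3, 32.1]
grip_width: 0.0232
```

Request:
apply_moves --jaw '[-1,-1,-0.3,-0.3,-0.3]' --translation '[[-0.0005,0,0.001],[-0.0005,0,0.001],[-0.001,0,0.001],[-0.002,0,0.002],[-0.002,0,0.035]]' --angular '[[0,0,0],[0,0,0],[0,0,0],[0,0,0],[0,0,0]]'

```text
clock: 25.55
position: [0.4668, -0.1319, 0.0641]
tool_rot: [-1.57, 0.004, -0.028]
force: [1.2, -0.6, 1.2]
grip_width: 0.0298
```

Request:
apply_moves --jaw '[-0.5,-1,-1,-1,-1]' --translation '[[0,0.02,0.01],[0,0.038,0.01],[0,0.038,-0.005],[0,0.038,-0.035],[0,0.036,-0.035]]' --angular '[[0,0,0],[0,0,0],[0,0,0],[0,0,0],[0,0,0]]'

```text
clock: 26.05
position: [0.467, -0.0959, 0.029]
tool_rot: [-1.57, 0.003, -0.028]
force: [0.0, 0.3, 1.3]
grip_width: 0.0
```

Request:
apply_moves --jaw '[-1,-1,-1,-1,-1]' --translation '[[0,-0.01,0],[0,-0.018,0],[0,-0.025,0],[0,-0.029,0],[0,-0.032,0]]' --angular '[[0,0,0],[0,0,0],[0,0,0],[0,0,0],[0,0,0]]'

```text
clock: 26.55
position: [0.4684, -0.1294, 0.0315]
tool_rot: [-1.571, -0.001, -0.03]
force: [-0.5, 1.2, -0.7]
grip_width: -0.0003
```

Request:
apply_moves --jaw '[-1,-1,-1,-1,-1]' --translation '[[0,-0.001,0],[0,-0.002,0],[0,-0.003,0],[0,-0.0035,0],[0,-0.0035,0]]' --angular '[[0,0,0],[0,0,0],[0,0,0],[0,0,0],[0,0,0]]'

```text
clock: 27.05
position: [0.4682, -0.1306, 0.031]
tool_rot: [-1.569, 0.0, -0.027]
force: [-1.3, 8.9, 1.1]
grip_width: -0.0001
```

Request:
apply_moves --jaw '[-1,-1,-0.5,0.2,0.2]' --translation '[[0,0.005,0],[0,0.007,0.03],[0.01,0,0.07],[0.045,-0.03,0.09],[0.08,-0.06,0.1]]' --angular '[[0,0,0],[0,0,0],[0,0,-3],[0,0,-6],[0,0,-7.9]]'

```text
clock: 27.55
position: [0.5498, -0.1927, 0.134]
tool_rot: [-1.571, -0.003, -0.168]
force: [0.9, -0.1, -0.4]
grip_width: 0.0428
```

Request:
apply_moves --jaw '[0.2,0.2,0.2,0.2,0.2]' --translation '[[0.033,-0.036,0],[0.06,-0.066,0],[0.066,-0.072,0],[0.066,-0.072,0],[0.066,-0.072,0]]' --angular '[[0,0,0],[0,0,0],[0,0,0],[0,0,0],[0,0,0]]'

```text
clock: 28.05
position: [0.6136, -0.2627, 0.1308]
tool_rot: [-1.57, 0.001, -0.166]
force: [0.2, 1.9, 0.0]
grip_width: 0.0513
```

```bash
python3 look.py; cp pics/wrist_l.png pics/b4.png
```

```text
28.05 [ 0.56  0.75 -0.39  1.56  0.34  0.91  1.46] [ 0.6136 -0.2627  0.1308] [-8.997e+01  6.000e-02 -9.500e+00] 0.0513 [0.2 1.9 0. ]
wrist [0.615, -0.265, 171.616, 0.984, 3.662, 280.406, 211.197] [ 163.4 -143.1]
scene [0.432, -0.323, 72.314, 1.03, 4.985, 248.541, 165.82] [ -17.1 -206.9]
scene [0.615, -0.264, 167.47, 1.027, 3.464, 215.692, 186.308] [ 163.7 -142.3]
```

Request:
apply_moves --jaw '[0.2,0.2,0.2,-1,-1]' --translation '[[0,0,-0.045],[0.001,0,-0.09],[0.001,0,-0.106],[0.001,0,-0.106],[0.001,0,-0.106]]' --angular '[[0,0,0],[0,0,0.5],[0,0,0.5],[0,0,0.5],[0,0,0.5]]'

```text
clock: 28.65
position: [0.6159, -0.2639, 0.0268]
tool_rot: [-1.571, -0.001, -0.158]
force: [-5.7, 3.0, 10.5]
grip_width: 0.0232
```

Request:
apply_moves --jaw '[-1,-1,-1,-1,-1]' --translation '[[0,0,0],[0,0,0],[0,0,0.04],[0,0,0.07],[-0.02,0.02,0.08]]' --angular '[[0,0,0],[0,0,0],[0,0,0],[0,0,0],[0,0,0]]'

```text
clock: 29.15
position: [0.5977, -0.2463, 0.1091]
tool_rot: [-1.573, -0.007, -0.161]
force: [-0.3, 0.1, -0.2]
grip_width: 0.0234
```

Request:
apply_moves --jaw '[-1,-1,-1,-1,-1]' --translation '[[-0.033,0.034,0],[-0.066,0.068,0],[-0.1,0.102,0],[-0.125,0.128,0],[-0.133,0.1355,0]]' --angular '[[0,0,2],[0,0,4],[0,0,6],[0,0,7.4],[0,0,7.4]]'

```text
clock: 29.65
position: [0.4603, -0.1065, 0.1062]
tool_rot: [-1.571, -0.0, -0.026]
force: [0.5, -1.0, -0.7]
grip_width: 0.0229
```

Request:
apply_moves --jaw '[-1,-1,-1,-1,-1]' --translation '[[0,0,0],[0,0,0],[0,0,-0.03],[0,0,-0.05],[0,0,-0.06]]' --angular '[[0,0,0],[0,0,0],[0,0,0],[0,0,0],[0,0,0]]'

```text
clock: 30.15
position: [0.4625, -0.1093, 0.0437]
tool_rot: [-1.571, 0.001, -0.03]
force: [0.1, 0.5, -0.3]
grip_width: 0.0229
```

Request:
apply_moves --jaw '[-1,-1,-1,-1,-1]' --translation '[[0,0,-0.01],[0,0,-0.012],[0.002,0,-0.0125],[0.004,0,-0.0125],[0.005,0,-0.0125]]' --angular '[[0,0,0],[0,0,0],[0,0,0],[0,0,0],[0,0,0]]'

```text
clock: 30.65
position: [0.4679, -0.1086, 0.033]
tool_rot: [-1.571, -0.001, -0.029]
force: [1.0, 0.9, -1.1]
grip_width: 0.0227
```

Request:
apply_moves --jaw '[-1,-1,-1]' --translation '[[0.001,0,-0.0003],[0.002,0,-0.0005],[0.002,0,-0.0005]]' --angular '[[0,0,0],[0,0,0],[0,0,0]]'

```text
clock: 30.95
position: [0.4683, -0.1087, 0.0327]
tool_rot: [-1.572, 0.002, -0.029]
force: [-10.4, 1.5, 25.5]
grip_width: 0.0233
```

Request:
apply_moves --jaw '[-1,-1,-1]' --translation '[[0.001,0,0],[0.002,0,0],[0.002,0,0]]' --angular '[[0,0,0],[0,0,0],[0,0,0]]'

```text
clock: 31.25
position: [0.4684, -0.1087, 0.0327]
tool_rot: [-1.572, 0.005, -0.029]
force: [-23.5, 3.2, 39.2]
grip_width: 0.0229
```

Request:
apply_moves --jaw '[-1,-1,-1,-1]' --translation '[[0,0,0.0005],[0,0,0.001],[0,0,0.001],[0,0,0.001]]' --angular '[[0,0,0],[0,0,0],[0,0,0],[0,0,0]]'

```text
clock: 31.65
position: [0.4714, -0.1085, 0.0331]
tool_rot: [-1.571, -0.0, -0.029]
force: [-0.9, 0.4, -1.1]
grip_width: 0.0227
```

Request:
apply_moves --jaw '[-1,-1,-1]' --translation '[[0.001,0,0],[0.002,0,0],[0.002,0,0]]' --angular '[[0,0,0],[0,0,0],[0,0,0]]'

```text
clock: 31.95
position: [0.472, -0.1086, 0.0328]
tool_rot: [-1.571, 0.003, -0.029]
force: [-7.4, -0.0, 3.5]
grip_width: 0.0226
```

Request:
apply_moves --jaw '[-1,-1,-1]' --translation '[[0.001,0,0],[0.0015,0,0],[0.0015,0,0]]' --angular '[[0,0,0],[0,0,0],[0,0,0]]'

```text
clock: 32.25
position: [0.472, -0.1086, 0.0328]
tool_rot: [-1.572, 0.005, -0.029]
force: [-17.1, 1.9, 14.2]
grip_width: 0.0228
```

Request:
apply_moves --jaw '[-1,-1,-0.3,-0.3,-0.3]' --translation '[[-0.001,0,0],[-0.002,0,0],[-0.002,0,0],[-0.002,0,0],[-0.002,0,0.035]]' --angular '[[0,0,0],[0,0,0],[0,0,0],[0,0,0],[0,0,0]]'

```text
clock: 32.75
position: [0.4714, -0.1079, 0.0659]
tool_rot: [-1.57, 0.005, -0.028]
force: [0.8, -0.8, 1.5]
grip_width: 0.0299
```

Request:
apply_moves --jaw '[-0.5,-1,-1,-1,-1]' --translation '[[0,0.02,0.01],[0,0.038,0.01],[0,0.038,-0.005],[0,0.038,-0.035],[0,0.036,-0.037]]' --angular '[[0,0,0],[0,0,0],[0,0,0],[0,0,0],[0,0,0]]'

```text
clock: 33.25
position: [0.4717, -0.072, 0.0291]
tool_rot: [-1.57, 0.003, -0.028]
force: [-0.5, 0.5, 1.1]
grip_width: 0.0001
```

Request:
apply_moves --jaw '[-1,-1,-1,-1,-1]' --translation '[[0,-0.01,0],[0,-0.018,0],[0,-0.025,0],[0,-0.029,0],[0,-0.032,0]]' --angular '[[0,0,0],[0,0,0],[0,0,0],[0,0,0],[0,0,0]]'

```text
clock: 33.75
position: [0.4729, -0.1053, 0.0315]
tool_rot: [-1.571, -0.001, -0.03]
force: [0.5, 1.2, -0.1]
grip_width: -0.0
```

Request:
apply_moves --jaw '[-1,-1,-1,-1,-1]' --translation '[[0,-0.001,0],[0,-0.002,0],[0,-0.003,0],[0,-0.0035,0],[0,-0.0035,0]]' --angular '[[0,0,0],[0,0,0],[0,0,0],[0,0,0],[0,0,0]]'

```text
clock: 34.25
position: [0.4727, -0.1067, 0.0311]
tool_rot: [-1.57, -0.0, -0.027]
force: [-1.2, 7.9, 2.6]
grip_width: 0.0001
```

Request:
apply_moves --jaw '[-1,-1,-0.5,0.2,0.2]' --translation '[[0,0.005,0],[0,0.007,0.03],[0,0,0.07],[0,-0.03,0.1],[0,-0.06,0.1]]' --angular '[[0,0,0],[0,0,0],[0,0,-7],[0,0,-15],[0,0,-23.4]]'

```text
clock: 34.75
position: [0.4744, -0.1688, 0.1348]
tool_rot: [-1.57, -0.005, -0.442]
force: [-0.1, -0.8, -1.6]
grip_width: 0.0433
```

Request:
apply_moves --jaw '[0.2,0.2,0.2,0.2,0.2]' --translation '[[-0.003,-0.015,0],[-0.006,-0.03,0],[-0.009,-0.045,0],[-0.012,-0.06,0],[-0.015,-0.07,0]]' --angular '[[0,0,-8.4],[0,0,-16.8],[0,0,-25.2],[0,0,-33.6],[0,0,-42]]'

```text
clock: 35.25
position: [0.4575, -0.2388, 0.1311]
tool_rot: [-1.571, -0.0, -1.177]
force: [-0.2, -0.5, -0.4]
grip_width: 0.0513
```

Request:
apply_moves --jaw '[0.2,0.2,0.2,0.2,0.2]' --translation '[[-0.003,-0.015,0],[-0.006,-0.03,0],[-0.009,-0.045,0],[-0.013,-0.06,0],[-0.018,-0.075,0]]' --angular '[[0,0,-8.4],[0,0,-16.8],[0,0,-25.2],[0,0,-33.6],[0,0,-42]]'

```text
clock: 35.75
position: [0.4397, -0.3133, 0.1311]
tool_rot: [-1.571, -0.0, -1.909]
force: [0.7, -0.5, -0.9]
grip_width: 0.0512
```

Request:
apply_moves --jaw '[0.2,0.2,0.2]' --translation '[[0,0,0],[0,0,0],[0,0,0]]' --angular '[[0,0,0],[0,0,0],[0,0,0]]'

```text
clock: 36.05
position: [0.4401, -0.3121, 0.1311]
tool_rot: [-1.571, 0.0, -1.9]
force: [-0.1, 0.6, 0.5]
grip_width: 0.0516
```

```bash
python3 look.py; cp pics/wrist_l.png pics/b5.png
```

```text
36.05 [ 0.48  0.55  0.04  1.93 -0.04  0.66  0.21] [ 0.4401 -0.3121  0.1311] [-9.0000e+01  2.0000e-02 -1.0885e+02] 0.0516 [-0.1  0.6  0.5]
scene [0.434, -0.322, 71.789, 1.093, 3.28, 248.452, 165.846] [ -15.9 -205.6]
scene [0.463, -0.169, 105.567, 0.56, 30.446, 265.544, 180.906] [  8.7 -51.8]
```

View pics/b5.png

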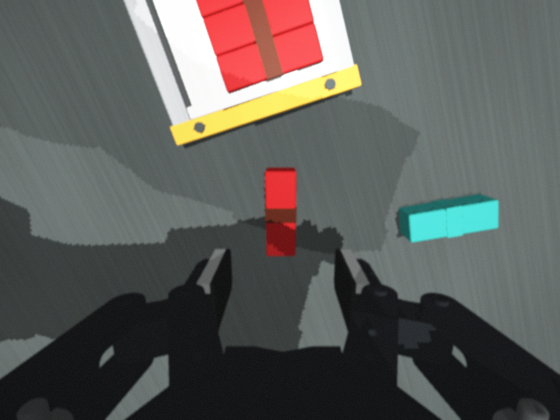

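Request:
apply_moves --jaw '[0.2,0.2,0.2,-1,-1]' --translation '[[0,0,-0.045],[0,0,-0.09],[0,0,-0.106],[0,0,-0.106],[0,0,-0.106]]' --angular '[[0,0,0],[0,0,0],[0,0,0],[0,0,0],[0,0,0]]'

```text
clock: 36.65
position: [0.4399, -0.3129, 0.0256]
tool_rot: [-1.571, 0.0, -1.903]
force: [-3.8, 3.9, 13.3]
grip_width: 0.0233
```

Request:
apply_moves --jaw '[-1,-1,-1,-1,-1]' --translation '[[0,0,0],[0,0,0],[0,0,0.04],[0,0,0.07],[0.004,0.02,0.08]]' --angular '[[0,0,0],[0,0,0],[0,0,0],[0,0,0],[0,0,7]]'

```text
clock: 37.15
position: [0.4443, -0.2957, 0.1087]
tool_rot: [-1.566, -0.003, -1.784]
force: [0.6, -0.6, -1.3]
grip_width: 0.0233
```

Request:
apply_moves --jaw '[-1,-1,-1,-1,-1]' --translation '[[0.002,0.02,0],[0.004,0.04,0],[0.006,0.06,0],[0.008,0.08,0],[0.01,0.1,0]]' --angular '[[0,0,8.4],[0,0,16.8],[0,0,25.2],[0,0,33.6],[0,0,42]]'

```text
clock: 37.65
position: [0.454, -0.1924, 0.106]
tool_rot: [-1.57, -0.001, -1.042]
force: [0.4, -0.7, -0.9]
grip_width: 0.023
```

Request:
apply_moves --jaw '[-1,-1,-1,-1,-1]' --translation '[[0.002,0.02,0],[0.004,0.04,0],[0.006,0.06,0],[0.008,0.08,0],[0.0098,0.1,0]]' --angular '[[0,0,8.4],[0,0,16.8],[0,0,25.2],[0,0,33.6],[0,0,42]]'

```text
clock: 38.15
position: [0.4639, -0.0925, 0.106]
tool_rot: [-1.571, -0.002, -0.309]
force: [1.1, 0.5, -1.2]
grip_width: 0.023
```

Request:
apply_moves --jaw '[-1,-1,-1,-1,-1]' --translation '[[0,0.0085,0],[0,0.0085,0],[0,0.0085,-0.03],[0,0.0085,-0.05],[0,0.0085,-0.06]]' --angular '[[0,0,8.4],[0,0,16.4],[0,0,16.4],[0,0,16.4],[0,0,16.4]]'

```text
clock: 38.65
position: [0.4633, -0.0847, 0.0445]
tool_rot: [-1.571, 0.0, -0.029]
force: [-0.2, 0.1, 0.0]
grip_width: 0.0234
```

Request:
apply_moves --jaw '[-1,-1,-1,-1,-1]' --translation '[[0,0,-0.01],[0,0,-0.012],[0.002,0,-0.012],[0.004,0,-0.012],[0.005,0,-0.012]]' --angular '[[0,0,0],[0,0,0],[0,0,0],[0,0,0],[0,0,0]]'

```text
clock: 39.15
position: [0.4691, -0.0846, 0.0336]
tool_rot: [-1.571, -0.001, -0.029]
force: [0.0, -0.7, 0.1]
grip_width: 0.0232
```

Request:
apply_moves --jaw '[-1,-1,-1]' --translation '[[0.001,0,0],[0.002,0,0],[0.002,0,0]]' --angular '[[0,0,0],[0,0,0],[0,0,0]]'

```text
clock: 39.45
position: [0.4706, -0.0846, 0.0332]
tool_rot: [-1.571, -0.0, -0.029]
force: [-0.7, -0.4, -0.8]
grip_width: 0.0229
```

Request:
apply_moves --jaw '[-1,-1,-1]' --translation '[[0.001,0,-0.0003],[0.002,0,-0.0003],[0.002,0,-0.0003]]' --angular '[[0,0,0],[0,0,0],[0,0,0]]'

```text
clock: 39.75
position: [0.4711, -0.0846, 0.0325]
tool_rot: [-1.571, 0.003, -0.029]
force: [-7.9, 0.8, 4.2]
grip_width: 0.0229
```

Request:
apply_moves --jaw '[-1,-1,-1]' --translation '[[0.001,0,0],[0.002,0,0],[0.002,0,0]]' --angular '[[0,0,0],[0,0,0],[0,0,0]]'

```text
clock: 40.05
position: [0.4712, -0.0847, 0.0323]
tool_rot: [-1.572, 0.006, -0.029]
force: [-19.4, 1.5, 12.4]
grip_width: 0.0228
```

Request:
apply_moves --jaw '[-1,-1,-0.3,-0.3,-0.3]' --translation '[[-0.001,0,0],[-0.002,0,0],[-0.002,0,0],[-0.002,0,0],[-0.002,0,0.035]]' --angular '[[0,0,0],[0,0,0],[0,0,0],[0,0,0],[0,0,0]]'

```text
clock: 40.55
position: [0.4712, -0.084, 0.0656]
tool_rot: [-1.57, 0.005, -0.028]
force: [0.7, -0.7, 1.0]
grip_width: 0.0299
```

Request:
apply_moves --jaw '[-0.5,-1,-1,-1,-1]' --translation '[[0,0.02,0.01],[0,0.038,0.01],[0,0.038,-0.005],[0,0.038,-0.035],[0,0.036,-0.037]]' --angular '[[0,0,0],[0,0,0],[0,0,0],[0,0,0],[0,0,0]]'

```text
clock: 41.05
position: [0.4715, -0.0481, 0.0289]
tool_rot: [-1.571, 0.003, -0.028]
force: [-0.2, 0.1, 0.4]
grip_width: -0.0002
```

Request:
apply_moves --jaw '[-1,-1,-1,-1,-1]' --translation '[[0,-0.01,0],[0,-0.018,0],[0,-0.025,0],[0,-0.029,0],[0,-0.032,0]]' --angular '[[0,0,0],[0,0,0],[0,0,0],[0,0,0],[0,0,0]]'

```text
clock: 41.55
position: [0.4727, -0.0813, 0.0312]
tool_rot: [-1.571, -0.001, -0.03]
force: [-0.2, 0.9, 0.1]
grip_width: -0.0
```

Request:
apply_moves --jaw '[-1,-1,-1,-1,-1]' --translation '[[0,-0.001,0],[0,-0.002,0],[0,-0.003,0],[0,-0.0035,0],[0,-0.004,0]]' --angular '[[0,0,0],[0,0,0],[0,0,0],[0,0,0],[0,0,0]]'

```text
clock: 42.05
position: [0.4726, -0.0828, 0.0309]
tool_rot: [-1.569, -0.0, -0.027]
force: [-3.2, 12.1, 6.6]
grip_width: -0.0002
```

Request:
apply_moves --jaw '[-1,-1,-1,-1,-1]' --translation '[[0,0.006,0],[0,0.008,0.04],[0.02,0,0.09],[0.05,-0.03,0.13],[0.08,-0.06,0.15]]' --angular '[[0,0,0],[0,0,0],[0,0,0],[0,0,0],[0,0,0]]'

```text
clock: 42.55
position: [0.5482, -0.139, 0.1798]
tool_rot: [-1.571, -0.002, -0.027]
force: [1.3, 0.3, -1.2]
grip_width: -0.0002
```

Request:
apply_moves --jaw '[-1,-1,-1,-1]' --translation '[[0.008,-0.01,0],[0.008,-0.01,0],[0.008,-0.01,0],[0.008,-0.01,0]]' --angular '[[0,0,0],[0,0,0],[0,0,0],[0,0,0]]'

```text
clock: 42.95
position: [0.5543, -0.148, 0.1759]
tool_rot: [-1.57, 0.002, -0.028]
force: [-0.6, -0.3, -0.1]
grip_width: -0.0001
```

Run:
```python
from h import *
s=observe();print(s['clock'],s['position'],np.degrees(s['tool_rot']))
f=grab('wrist','fin.png')
P=[(x,y,30) for x in(-23,47) for y in(-99,-75,-51,-27,-3,21)]
pp=np.array([proj(f,d2w(*p))[0] for p in P]);
x0,y0=np.floor(pp.min(0)-35).clip(0);x1,y1=pp.max(0)+35; x0,y0,x1,y1=map(int,(x0,y0,min(x1,560),min(y1,420)))
k=min(800/(x1-x0),600/(y1-y0)); print(x0,y0,k,((pp-[x0,y0])*k).round().tolist())
cv2.imwrite('pics/finc.png',cv2.resize(f['pixels'][y0:y1,x0:x1,::-1],None,fx=k,fy=k,interpolation=cv2.INTER_CUBIC))
```

```text
42.95 [ 0.55434497 -0.14799046  0.17589177] [-8.99756226e+01  8.72464729e-02 -1.57637335e+00]
160 19 3.65296803652968 [[130.0, 129.0], [239.0, 129.0], [348.0, 130.0], [457.0, 130.0], [567.0, 131.0], [676.0, 131.0], [151.0, 454.0], [253.0, 455.0], [354.0, 455.0], [456.0, 455.0], [557.0, 456.0], [658.0, 456.0]]
```

View pics/finc.png

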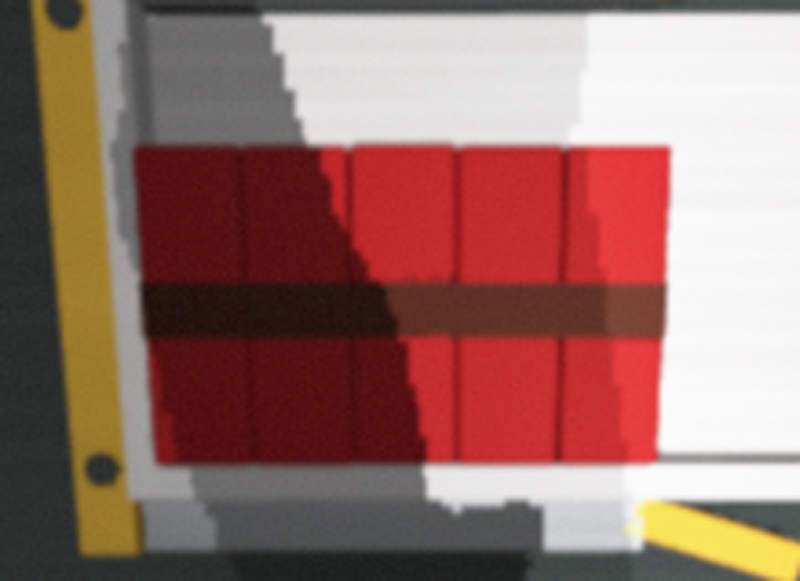

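Run:
```python
from h import *
im=cv2.imread('pics/fin.png').astype(float)
r=im[:,:,2]-im[:,:,:2].mean(2)
for cu in (208-20,240-20+22-4,) : pass
def cross(col,a,b):
    p=col[a:b]; t=(p.max()+p.min())/2; i=np.argmax(p>t) if p[-1]>p[0] else np.argmax(p<t)
    return a+i-1+(t-p[i-1])/(p[i]-p[i-1])
for u in (202,210,222,232,240,252,262,270,280,290,300,310,320,328,338):
    col=r[:,u-1:u+2].mean(1); print(u,round(cross(col,50,75),2),round(cross(col,130,155),2))
f=im[125:165,190:400]; cv2.imwrite('pics/fz.png',cv2.resize(f,None,fx=3.8,fy=3.8*2,interpolation=cv2.INTER_CUBIC))
g=grab('scene');
for b in bars(g):
    if .38<b[0]<.75 and -.4<b[1]<.15 and b[4]<60: print(np.round(b,3))
```

```text
202 58.43 144.69
210 58.52 145.53
222 58.51 145.65
232 58.49 145.6
240 58.48 145.64
252 58.78 145.6
262 58.38 145.3
270 58.38 145.29
280 58.37 145.23
290 58.66 145.41
300 58.66 145.45
310 58.66 145.38
320 58.77 145.44
328 58.7 145.41
338 58.69 145.1[ WARN:0@0.737] global loadsave.cpp:1063 imwrite_ Unsupported depth image for selected encoder is fallbacked to CV_8U.
```

View pics/fz.png

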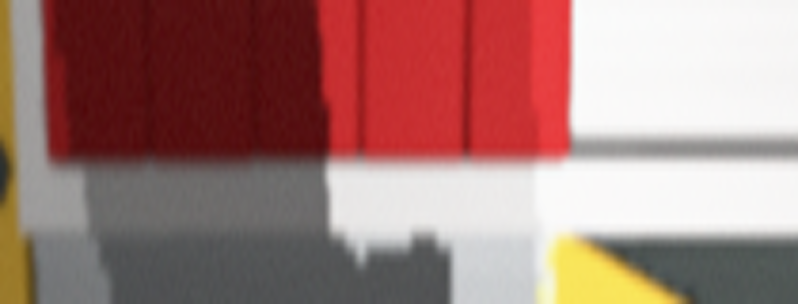

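```bash
python3 -c "
from h import *
print(workorder.job_done(), observe()['clock'])"
```

```text
the job is handed in; nothing more can be done
the job is handed in; nothing more can be done
```

The job is handed in. The tray is turned end for end and docked nose first, and all five red bars found on the bench lie in it as one closed row.

- **Tray:** I gripped it by the handle, swung it round on the robot's side of the bench, and slid it in until the push force rose to about 23 N against the stop. The last picture shows the nose hard against the yellow stop bar. The tray moved up to about 2 mm sideways within the rail play when I pushed bars against the fence.
- **Bars:** Each bar was laid crosswise, pressed end-on to the fence, then nudged towards the nose wall. Each nudge stopped within about 0.3 mm of where closed-up bars should stop.
- **Last check:** In the final wrist picture the five bars are square with no visible gaps. Their ends line up within 0.4 pixel, about 0.3 mm, and sit on the fence's inner edge. The robot was clear above and touching nothing, about 43 s into the run.
- **What disagreed:**
  - **Third bar:** its push against the fence was partly floor friction, because it was pressed down at up to about 50 N, so that contact was doubtful. The final picture shows it in line with the others, at most about 0.3 mm off.
  - **Tray lowering:** the wrist also briefly read about 50 N when I set the tray down.
  - **Row position:** the picture differed from my computed position by about 1–2 mm, which I put down to calibration and the rail play.
- **Other items:** I did not go near the rings, gas bottle, spatula or the turquoise and blue look-alikes. I did not measure their positions again at the end.

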